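Hold the dye grinder's bayonet lid at half twist

TASK

Pick up the bayonet lid (the one with the bar handle), fit it into the mouth of the dye-powder grinder with its two lugs through the two notches until it sits fully down, then twist it clockwise (seen from above) against its spring to the halfway mark, 40 degrees, never as far as the lock. Finish while still gripping the lid and holding it steady at that mark, because the spring turns it back if it is let go. Leave the plain lid with the round knob and the other loose things where they are.

Things in the scene. Friction and masses are not known exactly. Their poses are not given: they have to be found in the camera images.
- lid_handle (a point): Centre of the black bar handle on the loose bayonet lid (about 0.12 kg, standing on the table). The bar stands on the flange, 56 mm long along the lid's x, 14 mm thick along y (grip it across y), 34 mm tall; this point is half-way up, 17 mm above the flange's top face and on the lid's axis. z points up. The lid is the same after half a turn.
- lid_seat (a point): Centre of the underside of that lid's grey flange (80 mm across, 6 mm thick), 22.5 mm below lid_handle on the axis; same axes. It meets grinder_mouth when the lid is fully down; on the table it is 24 mm up. Below it the white plug is 52 mm across and 24 mm deep, its foot chamfered to 42 mm over 6 mm.
- lid_lug (a point): Outer end of the +x one of the lid's two steel lugs, which stand out of the plug at +x and -x in line with the bar, to 34.5 mm from the axis. Each is 12 mm wide and 6 mm high; this point is 13 mm below the flange's underside. Black lines on the flange show where they are.
- bayonet_lid: The bayonet lid; origin at the centre of the plug's foot, 46.5 mm below lid_handle; same axes.
- grinder: Fixed dye-powder grinder: round grey body, 124 mm across at the foot, white rim 100 mm across, 110 mm high, rocker switch low on its -x side. Origin under its centre. Raised black marks on the rim, alike on both sides: one short bar at each notch, one long bar 40 degrees clockwise of it (halfway), a pair of short bars 80 degrees clockwise (lock).
- grinder_mouth (a point): Centre of the grinder's mouth, level with its flat rim, 110 mm above the table; z up, axes as the grinder's. The mouth is a steel lip of 58 mm inner diameter, 7 mm thick, with two notches at +x and -x, 36 degrees wide, outer radius 38 mm. The lugs pass if the lid's x is along the mouth's +x or -x within 7 degrees; the lid then goes down until its flange lies on the rim.
- halfway_mark (a point): Centre of one long halfway bar on the rim, 45.5 mm from the mouth's axis, 40 degrees clockwise of the +x notch (towards -y). The bar handle points at it (or at its twin opposite) when the twist is right. Below the lip a stop prevents more than 8 degrees anticlockwise. Once turned, the lugs are under the lip and the lid can lift only about 3 mm.
- interlock_ring (a joint): Angle (rad) of the sprung ring in the mouth, 0 at rest, growing clockwise. The lugs meet its two brass teeth about 0.14 rad clockwise of the notch centres and then push it: its value is the lid's twist minus about 0.14, so 0.56 at halfway. Spring torque 0.04 N m at rest, 0.085 at halfway. The lock clicks at 1.08; end stop 1.257.
- knob_lid: Plain storage lid, a loose bystander: 80 mm flange like the bayonet lid's, but no lugs and a round knob 34 mm across instead of a bar. 60 mm tall, origin at its underside.
- tape_roll: Roll of masking tape lying flat, loose bystander, 100 mm across, 25 mm high, origin at its underside.
- powder_jar: Small white powder jar with screw cap, loose bystander, 57 mm across, 66 mm high, origin at its underside.
- cap: White squeeze-bottle cap with nozzle, loose bystander, 48 mm across, 68 mm high, origin at its underside.
- brush: Nail brush with hooped handle, loose bystander, 30 x 86 x 55 mm high, origin at its underside.
- pen: Marker pen lying on the table, loose bystander, 135 mm long along its y axis, 17 mm thick, origin at its underside.
Things that resemble listed ones, but are neither listed nor needed, are in the scene too. Leave any brown look-alike of the bayonet_lid alone.

How it is judged:
On the way, in this order (a step that is already met when the one before it is completed fails the run):
1. the bayonet lid is held clear of the table, at least 40 mm up (height (world z) of lid_seat above 0.064 m and contact force between the fingers and bayonet_lid above 2 N), for 0.2 s.
2. the bayonet lid is held fully down in the grinder's mouth (horizontal distance between lid_seat and grinder_mouth below 0.006 m and z of lid_seat in the frame of grinder_mouth between -0.005 and 0.0035 m and angle between lid_seat's own z axis and vertical below 0.12 rad and contact force between the fingers and bayonet_lid above 2 N), for 0.2 s.
At the end, for the whole second after the job is handed in: The bayonet lid is down in the mouth (axis within 6 mm, flange within 3.5 mm of the rim, tilt under 0.12 rad), twisted 40 +- 10 degrees clockwise from the notches, pushing the ring (0.35 to 0.80 rad), still (under 20 mm/s, 0.15 rad/s) and gripped with over 2 N (all of step 2 and angle between the x axis of bayonet_lid and the x axis of grinder_mouth, either way round between 0.523 and 0.873 rad and value of joint interlock_ring between 0.35 and 0.8 rad and angular speed of bayonet_lid below 0.15 rad/s and linear speed of bayonet_lid below 0.02 m/s); the arm keeps its last pose, push and grip.
It fails at once if the lid is turned as far as the lock click (value of joint interlock_ring above 1.08 rad).
It fails at once if the plain lid with the round knob is moved more than 30 mm (distance of knob_lid from where it was at the start of the episode above 0.03 m).
It fails at once if another loose thing on the table is moved more than 30 mm (distance of any of tape_roll, powder_jar, cap, brush, pen from where it was at the start of the episode above 0.03 m).
It also fails if it takes over 45 s, if anything falls off the work surface, if the arm or the gripper's body presses on something with over 40 N, if the wrist force passes 120 N, or if a joint passes its speed limit or range.

ROBOT

A 7-joint arm with a two-finger parallel gripper is mounted at the origin on a cart in front of the work surface, level with it; the furniture and walls round the work are solid. World frame = base frame: x ahead of the robot, y to its left, z up, the work surface at z = 0. Lengths are in m, angles in rad, forces in N, time in s.
With the tool pointing down it reaches from about 0.425 to 0.875 m from the base axis. Payload 4.7 kg.
Tool frame: the origin (TCP) lies midway between the tips of the shut fingers; the grasp point (between the pads) lies ctrl.grasp_offset behind it (ctrl.grasp_offset is the distance from the TCP to the grasp point, in m); z points along the fingers, y is the line along which they close (so a half turn about z gives the same grasp; the last joint's range is limited). The gripper opens to 87 mm and grips with 3 to 60 N. Pads are 19 mm wide; open, the fingers measure 117 mm over their backs; the gripper's body (75 mm by 190 mm) begins 51 mm behind the grasp point.
Start: joints at [-1.139, 0.321, -0.07, 1.45, 0.023, 1.371, -0.057], TCP at [0.264, 0.594, 0.223] pointing down, gripper open.
Joint ranges: [-2.86, 2.86], [-0.3, 2.09], [-1.38, 1.24], [0.06, 2.45], [-1.56, 4.7], [0.09, 2.05], [-2.69, 2.69]. Speed limits (rad/s): [2.57, 2.57, 3.14, 3.14, 3.14, 3.14, 3.14].

INTERFACE

Orientations are given as a rotation vector (axis times angle).
In Python, from bench import ctrl gives the robot as it stands. The module is installed in compiled form; this text tells all that it offers.
- The arm moves only by the tool jog_arm, never from a script. Its argument "moves" is one flat list of numbers, 7 for each row, row after row: the shift along the tool's x, y, z in units of 30 cm (1.0 is 30 cm), then the turn, a rotation vector about the tool's x, y, z in units of 60 degrees (1.0 is 60 degrees), then the gripper's target within -1 to 1 (fully open at 1, half-way at 0, shut at -1). In form: [x, y, z, wx, wy, wz, fingers, x, y, z, wx, wy, wz, fingers, ...]. A call has exactly 8 rows; each row is the pose to reach, as a shift and turn from the pose commanded when the call began, along the tool's axes at that moment; what a row does not reach only later rows make up. A row lasts 1/8 s, in which the tool goes at most 62.5 mm and 10.7 degrees, less where a joint would pass 70% of its speed; a pose out of reach is approached as far as the arm can. A call with a number of a shift or a turn outside -1 to 1 is refused whole. A call with a gripper value outside its range is refused whole. The fingers move at their own pace and stop on an object; "newtons" is the grip in N (left out, the last holds). Time passes only in rows, so rows that repeat a pose let the fingers close, or fill a call up. It gives the time, the measured TCP pose, the force, the opening and the grip force at its end, in the units of the state.
- ctrl.get_state(): the state, without advancing time (a new reading comes with each control period).
- ctrl.get_image(name): name is "side" or "top" or "wrist"; returns a dict with "pixels" (384x512x3 uint8, red, green, blue), "fx", "fy", "cx", "cy" (pixels), "xyz" and "rotation" of the camera in the world; the wrist camera has in their place "tool_from_camera" (4x4, takes a point from camera to tool coordinates, whose origin is the TCP and whose axes are the flange's). Camera axes: x right, y up, looking along -z (the intrinsics and any distortion apply to the point x, -y, -z); pixel columns grow to the right and rows downward; lengths in m; the calibration is good to about 2 mm. The wrist camera is an equidistant fisheye: a pixel r from the principal point sees the ray r / f radians off the axis. A picture is of the moment at which its call begins: read the wrist's pose just before it. There is no depth.
- ctrl.close_job(): hands the job in; it is judged then, once.
The state is a dict: "time": time; "joint_positions": joint angles; "qd": joint speeds; "joint_torque": joint torques, N m; "position": TCP position; "tool_rot": TCP orientation; "ft_force": force on the tool from outside, world axes, zero at the start; "torque": the same for the moment, N m; "grip_width": opening from 0.0 (shut) to 1.0 (fully open); "grip_force": force on a finger pad.
Only numpy, scipy, OpenCV 4.12 (cv2) and the standard library are available. Lean on these libraries where they do the work, as an engineer would, in place of code of your own. Each camera call takes 0.05 s, during which the arm holds its last target. There are 200 camera calls.

## Working session

There is one attempt and no reset: what is moved stays moved. The work goes in short steps, Python scripts to look and compute and a tool call to move; the robot and the scene stay as the last step left them, time stands still between calls to the robot, and variables do not carry over. Pictures are saved under pics/ and viewed, at most 10 in all, crops included, and the job is handed in when it is done.

Besides the shell and the picture viewer there is one more tool, called after "Request:" as a command line: name --argument value ..., lists and objects as JSON in quotes. jog_arm: Moves the arm, as the interface text tells. Its arguments: {"type":"object","properties":{"moves":{"type":"array"},"newtons":{"type":"number"}},"required":["moves"]}

```bash
mkdir -p pics; cat > h.py <<'E'
import numpy as np, cv2, pickle
from scipy.spatial.transform import Rotation as R
from bench import ctrl
def snap(name,fn):
    s=ctrl.get_state(); d=ctrl.get_image(name); d=dict(d); d['s']=dict(s)
    pickle.dump(d,open(f'pics/{fn}.pkl','wb')); cv2.imwrite(f'pics/{fn}.png',d['pixels'][:,:,::-1]); return d
def cam(d):
    if 'xyz' in d:
        rot=np.array(d['rotation']); 
        if rot.shape!=(3,3): rot=R.from_rotvec(rot).as_matrix()
        return np.array(d['xyz']),rot
    T=np.array(d['tool_from_camera']); Rt=R.from_rotvec(d['s']['tool_rot']).as_matrix()
    return Rt@T[:3,3]+np.array(d['s']['position']), Rt@T[:3,:3]
def ray(d,u,v):
    o,M=cam(d); a=(u-d['cx'])/d['fx']; b=(v-d['cy'])/d['fy']
    if 'xyz' in d: c=np.array([a,-b,-1])
    else:
        r=np.hypot(a,b)+1e-12; c=np.array([np.sin(r)*a/r,-np.sin(r)*b/r,-np.cos(r)])
    return o,M@c
def atz(d,u,v,z):
    o,c=ray(d,u,v); return o+c*(z-o[2])/c[2]
def load(fn): return pickle.load(open(f'pics/{fn}.pkl','rb'))
E
python3 - <<'E'
from h import *
for n in ['top','side','wrist']:
    d=snap(n,n+'0'); print(n,{k:v for k,v in d.items() if k not in('pixels','s')})
print(ctrl.get_state(),ctrl.grasp_offset)
E
```

```text
top {'fx': 361.4295517399904, 'fy': 361.4295517399904, 'cx': 253.6666533527338, 'cy': 188.52435250267914, 'xyz': array([0.4679811 , 0.09406419, 1.04208077]), 'rotation': array([ 0.0403065 , -0.04496015, -1.5619053 ])}
side {'fx': 447.75733768608836, 'fy': 447.75733768608836, 'cx': 256.86647082320576, 'cy': 188.9171081502198, 'xyz': array([ 0.32666923, -0.85390928,  0.87171536]), 'rotation': array([ 0.90321453, -0.09763557, -0.14870124])}
wrist {'fx': 297.3186396354542, 'fy': 297.3186396354542, 'cx': 257.7734944889284, 'cy': 189.7318242341137, 'tool_from_camera': array([[ 4.94694301e-04,  9.58403146e-01,  2.85417527e-01,
         7.85334476e-02],
       [ 9.99999447e-01, -2.09319762e-04, -1.03035477e-03,
         1.63793993e-03],
       [-9.27751720e-04,  2.85417879e-01, -9.58402720e-01,
        -1.62368458e-01],
       [ 0.00000000e+00,  0.00000000e+00,  0.00000000e+00,
         1.00000000e+00]])}
{'time': 0.15, 'joint_positions': array([-1.13890312,  0.32165386, -0.07010407,  1.45136581,  0.02262328,
        1.37079889, -0.0568865 ]), 'qd': array([ 0.00043881, -0.00136029, -0.00200735, -0.00435008, -0.00082215,
       -0.00043419,  0.00109867]), 'joint_torque': array([ 1.86606608e-04, -4.91798651e+01, -4.04337477e-01, -3.12880433e+01,
       -6.38986286e-02,  4.03442478e-02,  1.04649214e-04]), 'position': array([0.26360832, 0.59370398, 0.22172672]), 'tool_rot': array([-6.51371600e-01, -3.07312022e+00,  2.23877572e-03]), 'ft_force': array([-0.28134698, -0.06640938,  0.00115528]), 'torque': array([-0.05945289, -0.02146442,  0.01860964]), 'grip_force': 0.0, 'grip_width': 0.9992913804741929} 0.0187
```

View pics/top0.png

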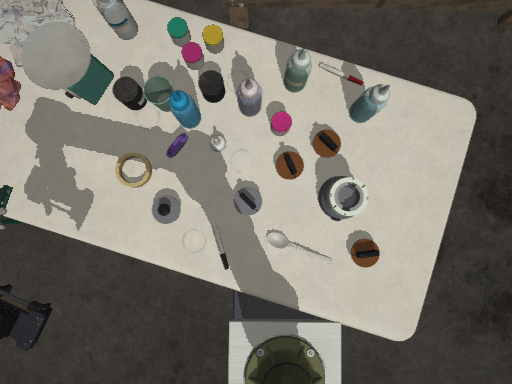

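View pics/side0.png

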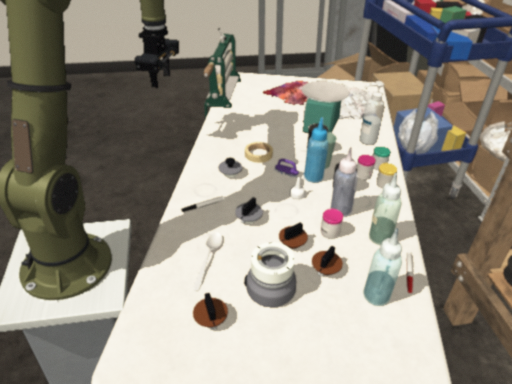

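The top view shows the grey bar-handle lid at about (247,201), the grinder at (345,197), brown look-alikes at (290,165), (327,142) and (365,253), and the knob lid at (165,207). In the side view the lid is at (249,210) and the grinder at (271,265).

```bash
python3 - <<'E'
from h import *
t=load('top0');s=load('side0')
a=cv2.resize(t['pixels'][150:250,200:400],None,fx=4,fy=4,interpolation=cv2.INTER_CUBIC)
cv2.imwrite('pics/c0.png',a[:,:,::-1])
for n,u,v,z in [('lid',247,201,.05),('mouth',347,197,.11),('knob',165,208,.05),('pen',225,255,.01),('cap',218,143,.06),('tape',133,170,.02),('brush',177,145,.03),('br1',290,165,.05),('br2',327,142,.05),('br3',365,253,.05)]: print(n,atz(t,u,v,z).round(3))
for n,u,v,z in [('lid',249,207,.04),('mouth',272,261,.11)]: print(n,atz(s,u,v,z).round(3))
E
```

```text
lid [0.488 0.109 0.05 ]
mouth [ 0.499 -0.15   0.11 ]
knob [0.466 0.334 0.05 ]
pen [0.335 0.171 0.01 ]
cap [0.645 0.19  0.06 ]
tape [0.573 0.434 0.02 ]
brush [0.644 0.309 0.03 ]
br1 [ 0.588 -0.008  0.05 ]
br2 [ 0.653 -0.111  0.05 ]
br3 [ 0.349 -0.214  0.05 ]
lid [0.489 0.112 0.04 ]
mouth [ 0.497 -0.166  0.11 ]
```

View pics/c0.png

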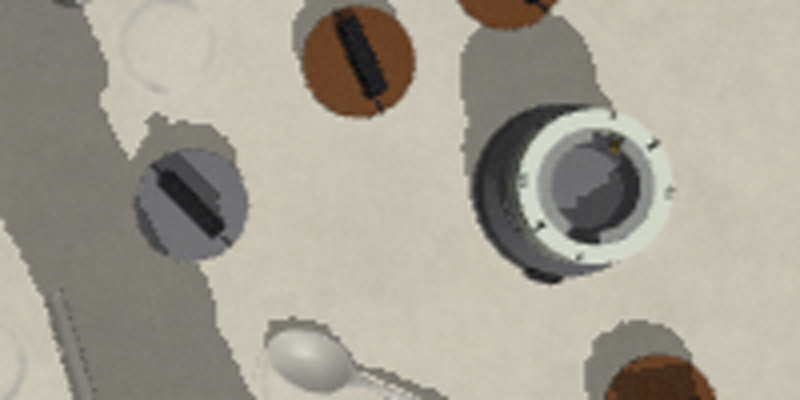

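The crop shows the lid bar running from (160,170) to (225,240). On the rim, the notch bars are at (613,115) and (580,257), the long bars at (655,145) and (540,225), and the lock pairs at (670,190) and (523,180).

```bash
cat >> h.py <<'E'
def yawR(y): # tool down with tool x at yaw
    c,s=np.cos(y),np.sin(y); return np.array([[c,s,0],[s,-c,0],[0,0,-1.]])
def plan(pos,yawdeg):
    s=ctrl.get_state(); Rt=R.from_rotvec(s['tool_rot']).as_matrix()
    d=Rt.T@(np.array(pos)-s['position'])/0.3
    w=R.from_matrix(Rt.T@yawR(np.radians(yawdeg))).as_rotvec()/np.radians(60)
    print('t',s['time'],'shift',d.round(4),'turn',w.round(4),'rows',np.linalg.norm(d)*.3/.0625,np.linalg.norm(w)*60/10.7,'yaw now',np.degrees(np.arctan2(Rt[1,0],Rt[0,0])).round(2),'q7',s['joint_positions'][6])
E
python3 - <<'E'
from h import *
t=load('top0')
f=lambda x,y,z:atz(t,200+(x+.5)/4-.5,150+(y+.5)/4-.5,z)
ang=lambda a,b:np.degrees(np.arctan2(*(a-b)[1::-1]))
print('lid',f(191,204,.03),ang(f(160,170,.064),f(225,240,.064)),ang(f(153,165,.03),f(229,243,.03)))
n1,n2,h1,h2=[f(*p,.11) for p in [(613,115),(580,257),(655,145),(540,225)]]
print('mouth',(n1+n2)/2,(h1+h2)/2,ang(n1,n2),ang(h1,h2),np.linalg.norm(n1-n2))
l=f(191,204,.03); plan([l[0],l[1],.19],45)
E
```

```text
lid [0.48897986 0.10861864 0.03      ] 43.39783251477528 44.774305489979454
mouth [ 0.5012703  -0.15417234  0.11      ] [ 0.50183989 -0.15485347  0.11      ] -13.383492125325795 -54.96964045193024 0.09444307170964239
t 0.15 shift [-1.3426 -1.173   0.1076] turn [-8.0000e-04  1.4000e-03  1.8511e+00] rows 8.573174254515282 10.379970340254733 yaw now 156.07 q7 -0.0568864962595772
```

Request:
jog_arm --moves '[-0.09,-0.08,0.0,0,0,0.12,1,-0.18,-0.16,0.0,0,0,0.24,1,-0.27,-0.24,0.0,0,0,0.36,1,-0.36,-0.32,0.0,0,0,0.48,1,-0.45,-0.4,0.0,0,0,0.6,1,-0.54,-0.48,0.0,0,0,0.72,1,-0.63,-0.56,0.0,0,0,0.84,1,-0.72,-0.64,0.0,0,0,0.96,1]'

```text
time: 1.15
position: [0.3835, 0.3297, 0.2224]
tool_rot: [-2.056, -2.375, 0.0]
ft_force: [-0.5, 0.3, 0.7]
grip_width: 1.002
grip_force: 0.0
```

```bash
python3 -c "
from h import *
plan([.489,.109,.17],44)"
```

```text
t 1.15 shift [-0.7784  0.2426  0.1746] turn [-1.000e-04  2.000e-04  9.038e-01] rows 4.002201679727364 5.068143170176821 yaw now 98.23 q7 -0.616749510651636
```

Request:
jog_arm --moves '[-0.13,0.04,0.03,0,0,0.15,1,-0.26,0.08,0.06,0,0,0.3,1,-0.39,0.12,0.09,0,0,0.45,1,-0.52,0.16,0.12,0,0,0.6,1,-0.65,0.2,0.15,0,0,0.75,1,-0.778,0.243,0.175,0,0,0.904,1,-0.778,0.243,0.175,0,0,0.904,1,-0.778,0.243,0.175,0,0,0.904,1]'

```text
time: 2.15
position: [0.4894, 0.1115, 0.1699]
tool_rot: [-2.909, -1.184, 0.001]
ft_force: [-0.4, -0.5, -0.0]
grip_width: 1.003
grip_force: 0.0
```

```bash
python3 -c "
from h import *
d=snap('wrist','w1')
plan([.489,.109,.17],44)"
```

```text
t 2.2 shift [-0.0079  0.0066  0.0001] turn [-0.0006 -0.0002  0.006 ] rows 0.049272926047662084 0.03364624861966804 yaw now 44.36 q7 -1.0587198629205923
```

View pics/w1.png

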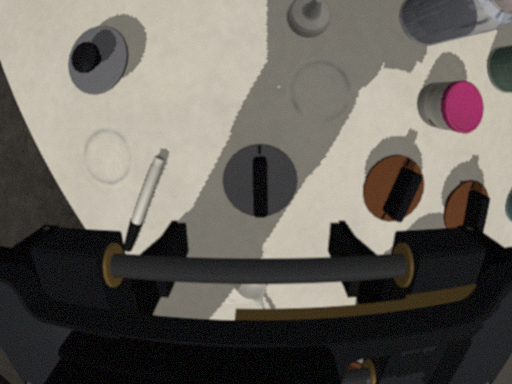

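The wrist view shows the lid flange centred at about (260,180), spanning x 223–297 and y 143–217. The bar runs from (260,157) to (260,216), almost vertical in the image, and the neighbours are clear of the fingers.

```bash
python3 -c "
from h import *
d=load('w1')
for p in [(260,180,.03),(260,186.5,.064),(260,143,.03),(260,217,.03),(260,148,.03),(260,157,.064),(260.5,216,.064),(223,180,.03),(297,180,.03)]: print(p,atz(d,*p).round(4))
l=atz(d,260,180,.03)
a=atz(d,260,157,.064)-atz(d,260.5,216,.064); print(np.degrees(np.arctan2(a[1],a[0])))
"
```

```text
(260, 180, 0.03) [0.491 0.111 0.03 ]
(260, 186.5, 0.064) [0.4927 0.113  0.064 ]
(260, 143, 0.03) [0.519  0.1384 0.03  ]
(260, 217, 0.03) [0.4612 0.0818 0.03  ]
(260, 148, 0.03) [0.5153 0.1348 0.03  ]
(260, 157, 0.064) [0.5128 0.1327 0.064 ]
(260.5, 216, 0.064) [0.4718 0.0918 0.064 ]
(223, 180, 0.03) [0.4638 0.139  0.03  ]
(297, 180, 0.03) [0.5184 0.0831 0.03  ]
44.92326722561518
```

```bash
python3 -c "
from h import *
plan([.4912,.111,.0345],44.7)"
```

```text
t 2.2 shift [0.0019 0.0072 0.4518] turn [-0.0006 -0.0002 -0.0057] rows 2.1690135408646016 0.03216077301871622 yaw now 44.36 q7 -1.0587198629205923
```

Request:
jog_arm --moves '[0.002,0.007,0.1,0,0,-0.006,1,0.002,0.007,0.2,0,0,-0.006,1,0.002,0.007,0.3,0,0,-0.006,1,0.002,0.007,0.37,0,0,-0.006,1,0.002,0.007,0.42,0,0,-0.006,1,0.002,0.007,0.45,0,0,-0.006,1,0.002,0.007,0.451,0,0,-0.006,1,0.002,0.007,0.451,0,0,-0.006,1]' --newtons 30

```text
time: 3.2
position: [0.4923, 0.11, 0.0355]
tool_rot: [-2.907, -1.192, -0.002]
ft_force: [-0.7, -0.6, 1.1]
grip_width: 1.002
grip_force: 0.0
```

Request:
jog_arm --moves '[0,0,0,0,0,0,-1,0,0,0,0,0,0,-1,0,0,0,0,0,0,-1,0,0,0,0,0,0,-1,0,0,0,0,0,0,-1,0,0,0,0,0,0,-1,0,0,0,0,0,0,-1,0,0,0,0,0,0,-1]' --newtons 35

```text
time: 4.2
position: [0.4916, 0.1098, 0.0348]
tool_rot: [-2.907, -1.192, -0.0]
ft_force: [-0.4, 0.9, 1.2]
grip_width: 0.168
grip_force: 0.4
```

Request:
jog_arm --moves '[0,0,0,0,0,0,-1,0,0,0,0,0,0,-1,0,0,-0.05,0,0,0,-1,0,0,-0.15,0,0,0,-1,0,0,-0.27,0,0,0,-1,0,0,-0.4,0,0,0,-1,0,0,-0.5,0,0,0,-1,0,0,-0.55,0,0,0,-1]'

```text
time: 5.2
position: [0.4926, 0.1099, 0.2024]
tool_rot: [-2.907, -1.191, -0.006]
ft_force: [0.0, -0.4, -2.1]
grip_width: 0.157
grip_force: 35.0
```

```bash
python3 -c "
from h import *
plan([.5005,-.155,.22],-13.5);print(ctrl.get_state())"
```

```text
t 5.2 shift [-0.6005  0.6476 -0.0599] turn [-7.000e-04 -3.700e-03  9.678e-01] rows 4.248930219184245 5.427205317425748 yaw now 44.57 q7 -1.0575161706868021
{'time': 5.2, 'joint_positions': array([-0.68446234,  0.01071974,  0.41835816,  1.8499181 , -0.00525943,
        1.27814716, -1.05751617]), 'qd': array([-0.01323753, -0.06571275, -0.01196218, -0.13031923,  0.03648448,
        0.23775094, -0.03221547]), 'joint_torque': array([ 7.21021788e-02, -2.88841885e+01,  1.86540736e-01, -3.11863947e+01,
       -7.40522845e-02, -1.83726205e-01,  1.52664841e-02]), 'position': array([0.49257412, 0.10985863, 0.20244401]), 'tool_rot': array([-2.90672952, -1.19126924, -0.00595469]), 'ft_force': array([ 0.02234177, -0.3846745 , -2.13103219]), 'torque': array([-0.07484041,  0.11320394,  0.00228482]), 'grip_force': 34.99960001790896, 'grip_width': 0.1568449257304101}
```

```bash
python3 -c "
from h import *
plan([.47,-.05,.24],-13.5)"
```

```text
t 5.2 shift [-0.4271  0.327  -0.1263] turn [-7.000e-04 -3.700e-03  9.678e-01] rows 2.652085010862788 5.427205317425748 yaw now 44.57 q7 -1.0575161706868021
```

Request:
jog_arm --moves '[-0.05,0.04,-0.03,0,0,0.15,-1,-0.12,0.09,-0.06,0,0,0.3,-1,-0.2,0.15,-0.09,0,0,0.46,-1,-0.28,0.21,-0.12,0,0,0.62,-1,-0.36,0.27,-0.126,0,0,0.78,-1,-0.41,0.31,-0.126,0,0,0.9,-1,-0.427,0.327,-0.126,0,0,0.968,-1,-0.427,0.327,-0.126,0,0,0.968,-1]'

```text
time: 6.2
position: [0.4688, -0.0507, 0.2374]
tool_rot: [-3.12, 0.37, 0.001]
ft_force: [-0.2, -0.4, -0.7]
grip_width: 0.16
grip_force: 35.0
```

```bash
python3 -c "
from h import *
d=snap('wrist','w2')
plan([.47,-.05,.24],-13.5)"
```

```text
t 6.25 shift [ 0.0035 -0.0009 -0.009 ] turn [-0.0001  0.0007  0.0009] rows 0.046345321424872674 0.0064324255847594105 yaw now -13.44 q7 -1.799941877022193
```

View pics/w2.png

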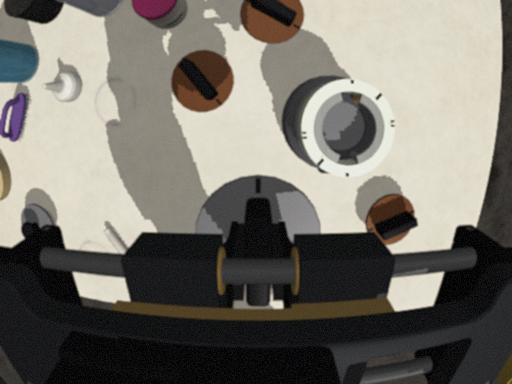

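The rim is centred at about (348,127). The lid sits square in the gripper, with its flange line at (258,185).

```bash
python3 -c "
from h import *
d=load('w2')
a=cv2.resize(d['pixels'][70:185,280:415],None,fx=5,fy=5,interpolation=cv2.INTER_CUBIC)
cv2.imwrite('pics/c2.png',a[:,:,::-1])"
```

```text
(no output)
```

View pics/c2.png

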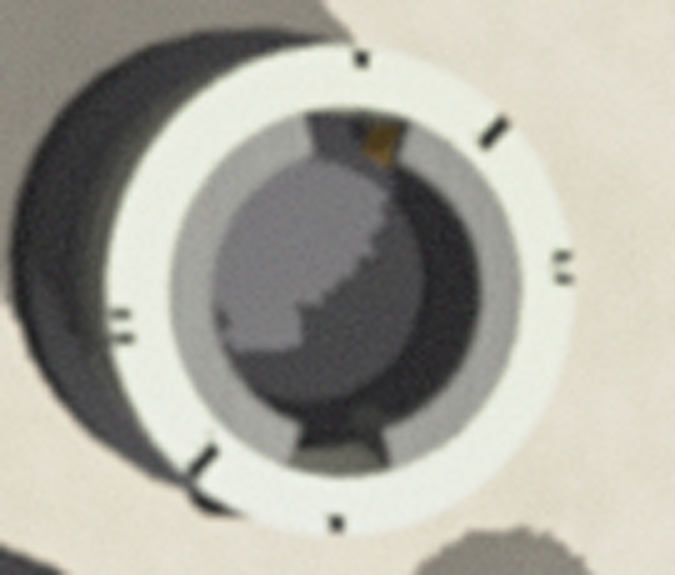

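In the crop the notch bars are at (361,60) and (336,524), the halfway bars at (495,132) and (204,460), and the lock pairs at (563,268) and (121,326).

```bash
python3 - <<'E'
from h import *
d=load('w2')
f=lambda x,y,z:atz(d,280+(x+.5)/5-.5,70+(y+.5)/5-.5,z)
ang=lambda a,b:np.degrees(np.arctan2(*(a-b)[1::-1]))
P=[f(*p,.11) for p in [(361,60),(336,524),(495,132),(204,460),(563,268),(121,326)]]
for i in (0,2,4): print((P[i]+P[i+1])/2,ang(P[i],P[i+1]),np.linalg.norm(P[i]-P[i+1]))
z=d['s']['position'][2]-.005
Rt=R.from_rotvec(d['s']['tool_rot']).as_matrix()
for p in [(258,179),(258,191),(196,225),(319,225)]: print(Rt.T@(atz(d,*p,z)-d['s']['position']))
plan([.5,-.155,.22],-13.5)
E
```

```text
[ 0.50245613 -0.15189806  0.11      ] -14.045192073157232 0.09485721014199226
[ 0.50269916 -0.15224429  0.11      ] -53.98532387885971 0.09131651065842344
[ 0.5026484  -0.15183807  0.11      ] -94.03608605860862 0.09546477554714228
[ 0.03540908 -0.00162244  0.00497769]
[ 0.02812053 -0.0016173   0.00498227]
[ 0.00600106 -0.04012052  0.00499482]
[0.00607485 0.03627567 0.00499745]
t 6.25 shift [0.1821 0.3163 0.0575] turn [-0.0001  0.0007  0.0009] rows 1.7736475788638963 0.0064324255847594105 yaw now -13.44 q7 -1.799941877022193
```

```bash
python3 - <<'E'
from h import *
from scipy.optimize import least_squares
d=load('w2'); g=cv2.GaussianBlur(cv2.cvtColor(d['pixels'],cv2.COLOR_RGB2GRAY),(3,3),0).astype(float)
Rt=R.from_rotvec(d['s']['tool_rot']).as_matrix(); pos=d['s']['position']
pts=[]
for a in np.radians(list(range(185,355,5))):
    if abs(np.degrees(a)-270)<6: continue
    rr=np.arange(48,75,.5); x=258+rr*np.cos(a); y=232+rr*np.sin(a)
    v=cv2.remap(g.astype(np.float32),x.astype(np.float32)[None],y.astype(np.float32)[None],1)[0]
    k=np.argmax(np.abs(np.diff(v))); 
    if y[k]<228: pts.append((x[k]+0,y[k],np.diff(v)[k]))
print(np.array(pts).round(1).tolist())
def res(p):
    out=[]
    for x,y,_ in pts:
        q=Rt.T@(atz(d,x,y,pos[2]-p[2])-pos); out.append(np.hypot(q[0]-p[0],q[1]-p[1])-.04)
    return out
s=least_squares(res,[0,0,.005],loss='soft_l1',f_scale=.001); print(s.x,np.std(s.fun))
s=least_squares(lambda p:res([p[0],p[1],.005]),[0,0],loss='soft_l1',f_scale=.001); print(s.x,np.std(s.fun))
print(g[165:200,258].round().tolist())
E
```

```text
[[194.7, 226.5, 4.8], [195.5, 221.0, 6.2], [211.6, 219.6, 7.0], [199.7, 210.8, 6.2], [201.8, 205.8, 12.0], [205.2, 201.5, 12.7], [208.0, 197.0, 13.1], [211.7, 193.1, 25.9], [215.9, 189.9, 26.8], [220.1, 186.8, 26.2], [224.2, 183.7, 25.5], [229.0, 181.8, 27.0], [233.5, 179.4, 26.7], [238.3, 178.0, 25.8], [243.1, 176.5, 25.2], [248.1, 175.9, 25.7], [267.9, 175.9, 24.3], [272.9, 176.5, 25.3], [277.7, 178.0, 25.2], [282.5, 179.4, 24.2], [287.0, 181.8, 24.9], [291.6, 184.1, 27.0], [295.6, 187.2, 26.2], [300.1, 189.9, 23.2], [304.0, 193.4, 21.7], [307.6, 197.3, 21.0], [310.4, 201.7, 18.1], [313.3, 206.2, 17.6], [315.8, 211.0, 15.2], [317.4, 216.1, 15.6], [319.1, 221.2, 16.8]]
[-0.00301269 -0.00180553  0.00794768] 0.0016121378786160847
[-0.00246808 -0.00178526] 0.0016414487652900872
[219.0, 220.0, 220.0, 220.0, 220.0, 220.0, 221.0, 219.0, 204.0, 168.0, 117.0, 76.0, 54.0, 39.0, 26.0, 19.0, 17.0, 18.0, 19.0, 18.0, 17.0, 16.0, 16.0, 15.0, 15.0, 14.0, 17.0, 31.0, 51.0, 65.0, 69.0, 63.0, 47.0, 26.0, 12.0]
```

```bash
python3 -c "
from h import *
plan([.5037,-.1540,.165],-14)"
```

```text
t 6.25 shift [0.1935 0.3102 0.2409] turn [-0.0001  0.0007  0.0093] rows 2.101544804893234 0.05206628350187719 yaw now -13.44 q7 -1.799941877022193
```

Request:
jog_arm --moves '[0.04,0.06,0,0,0,0,-1,0.09,0.14,0,0,0,0,-1,0.14,0.22,0.03,0,0,0.009,-1,0.18,0.29,0.1,0,0,0.009,-1,0.193,0.31,0.17,0,0,0.009,-1,0.193,0.31,0.22,0,0,0.009,-1,0.193,0.31,0.24,0,0,0.009,-1,0.193,0.31,0.24,0,0,0.009,-1]'

```text
time: 7.25
position: [0.5039, -0.1531, 0.1655]
tool_rot: [-3.118, 0.381, 0.0]
ft_force: [0.6, 0.2, -0.1]
grip_width: 0.159
grip_force: 35.0
```

```bash
python3 - <<'E'
from h import *
s=snap('side','s3'); t=snap('top','t3')
plan([.5037,-.1540,.165],-14)
a=cv2.resize(s['pixels'][195:305,220:320],None,fx=5,fy=5,interpolation=cv2.INTER_CUBIC)
b=cv2.resize(t['pixels'][140:250,295:355+30],None,fx=5,fy=5,interpolation=cv2.INTER_CUBIC)
im=np.hstack([a,b])[:,:,::-1]; im=cv2.resize(im,None,fx=.8,fy=.8); print(im.shape); cv2.imwrite('pics/c3.png',im)
E
```

```text
t 7.35 shift [-0.0019  0.002   0.0042] turn [-0.0005 -0.0012  0.0003] rows 0.024217359620788043 0.007476206788583598 yaw now -13.98 q7 -1.5029833125935141
(440, 760, 3)
```

View pics/c3.png

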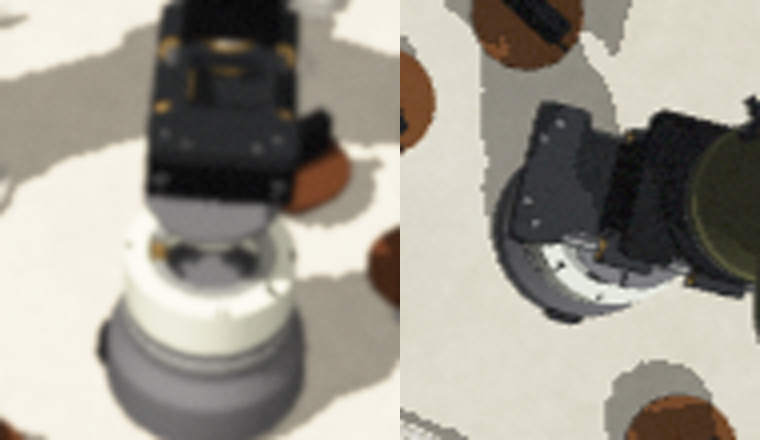

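The side crop shows the flange centred at about 211, in line with the rim (125–297). I'll descend gently.

Request:
jog_arm --moves '[0,0.002,0.02,0,0,0,-1,0,0.002,0.04,0,0,0,-1,0,0.002,0.055,0,0,0,-1,0,0.002,0.07,0,0,0,-1,0,0.002,0.08,0,0,0,-1,0,0.002,0.09,0,0,0,-1,0,0.002,0.095,0,0,0,-1,0,0.002,0.1,0,0,0,-1]'

```text
time: 8.35
position: [0.5038, -0.1546, 0.1355]
tool_rot: [-3.118, 0.384, -0.0]
ft_force: [-0.4, 0.4, -1.3]
grip_width: 0.158
grip_force: 35.0
```

Request:
jog_arm --moves '[0,0,0.008,0,0,0,-1,0,0,0.016,0,0,0,-1,0,0,0.022,0,0,0,-1,0,0,0.028,0,0,0,-1,0,0,0.034,0,0,0,-1,0,0,0.04,0,0,0,-1,0,0,0.045,0,0,0,-1,0,0,0.049,0,0,0,-1]'

```text
time: 9.35
position: [0.5037, -0.1545, 0.1208]
tool_rot: [-3.118, 0.384, 0.0]
ft_force: [0.4, -0.1, -0.9]
grip_width: 0.159
grip_force: 35.0
```

Request:
jog_arm --moves '[0,0,0.003,0,0,0,-1,0,0,0.005,0,0,0,-1,0,0,0.007,0,0,0,-1,0,0,0.007,0,0,0,-1,0,0,0.007,0,0,0,-1,0,0,0.007,0,0,0,-1,0,0,0.007,0,0,0,-1,0,0,0.007,0,0,0,-1]'

```text
time: 10.35
position: [0.5038, -0.1545, 0.1205]
tool_rot: [-3.117, 0.383, -0.0]
ft_force: [-5.3, 2.3, 12.4]
grip_width: 0.157
grip_force: 35.0
```

```bash
python3 -c "
from h import *
s=ctrl.get_state();print(s['ft_force'],s['torque'],s['position'])"
```

```text
[-5.34383136  2.27408773 12.38082119] [ 0.15938492  1.45651828 -0.00503072] [ 0.50380695 -0.15449404  0.12054038]
```

Flange contact is felt (12 N), so the lid is seated. I'll ease the push slightly and twist clockwise.

Request:
jog_arm --moves '[-0.004,0,-0.002,0,0,0,-1,-0.004,0,-0.002,0,0,0.05,-1,-0.004,0,-0.002,0,0,0.1,-1,-0.004,0.001,-0.002,0,0,0.15,-1,-0.004,0.001,-0.002,0,0,0.2,-1,-0.004,0.001,-0.002,0,0,0.25,-1,-0.004,0.001,-0.002,0,0,0.3,-1,-0.004,0.001,-0.002,0,0,0.3,-1]'

```text
time: 11.35
position: [0.504, -0.1554, 0.1206]
tool_rot: [3.02, -0.866, 0.006]
ft_force: [1.8, -1.5, 5.6]
grip_width: 0.159
grip_force: 35.0
```

```bash
python3 -c "
from h import *
s=ctrl.get_state();print(s['ft_force'],s['torque'],s['position'])
plan(s['position'],-54)"
```

```text
[ 1.80999426 -1.46075542  5.61470302] [-0.31602104  0.09406586  0.09444882] [ 0.50395627 -0.1553801   0.12064245]
t 11.35 shift [0. 0. 0.] turn [-0.0013 -0.0031  0.3666] rows 0.0 2.0557695714397823 yaw now -32.0 q7 -1.7778145061611115
```

Request:
jog_arm --moves '[0,0,0,0,0,0.05,-1,0,0,0,0,0,0.1,-1,0,0,0,0,0,0.15,-1,0,0,0,0,0,0.2,-1,0,0,0,0,0,0.25,-1,0,0,0,0,0,0.3,-1,0,0,0,0,0,0.34,-1,0,0,0,0,0,0.366,-1]'

```text
time: 12.35
position: [0.5036, -0.1558, 0.1206]
tool_rot: [2.799, -1.426, 0.005]
ft_force: [0.3, -1.6, 7.3]
grip_width: 0.161
grip_force: 35.0
```

Request:
jog_arm --moves '[0,0,0,0,0,0,-1,0,0,0,0,0,0,-1,0,0,0,0,0,0,-1,0,0,0,0,0,0,-1,0,0,0,0,0,0,-1,0,0,0,0,0,0,-1,0,0,0,0,0,0,-1,0,0,0,0,0,0,-1]'

```text
time: 13.35
position: [0.5036, -0.1558, 0.1206]
tool_rot: [2.8, -1.425, 0.005]
ft_force: [-0.3, -1.9, 6.0]
grip_width: 0.157
grip_force: 35.0
```

```bash
python3 - <<'E'
from h import *
s=ctrl.get_state();print(s['ft_force'],s['torque'],s['position'])
plan(s['position'],-54)
w=snap('wrist','w4')
p=w['pixels'][90:300,100:420]
cv2.imwrite('pics/c4.png',cv2.resize(p,None,fx=2.5,fy=2.5,interpolation=cv2.INTER_CUBIC)[:,:,::-1])
E
```

```text
[-0.30987184 -1.92805851  6.03287231] [-0.42231123  0.34411199  0.18640886] [ 0.50357169 -0.1558179   0.12064605]
t 13.35 shift [0. 0. 0.] turn [-0.0012 -0.0027  0.0009] rows 0.0 0.01737366045358742 yaw now -53.95 q7 -2.1526500466996126
```

View pics/c4.png

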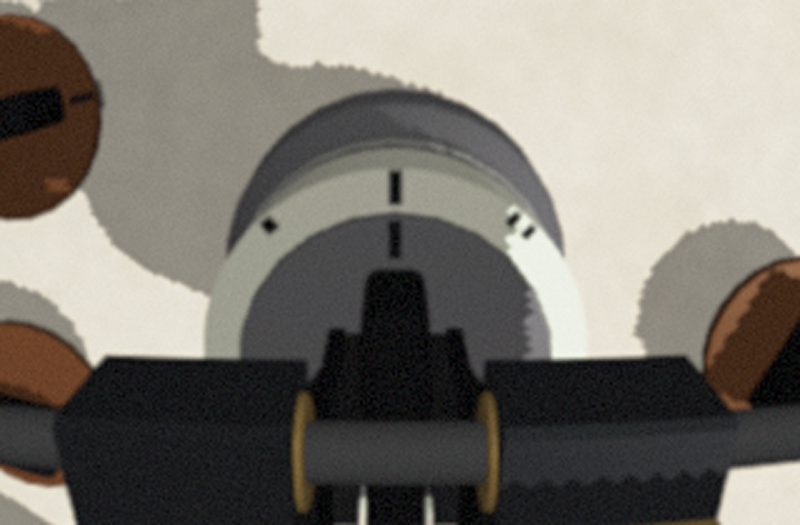

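The lid's line at (395,240) is in line with the long halfway bar at (396,187). The flange lies on the rim and the grip is 35 N, so I'm handing in.

```bash
python3 -c "
from bench import ctrl
print(ctrl.close_job())"
```

```text
the job is handed in; nothing more can be done
None
```

The bayonet lid is fully down in the grinder mouth, twisted about 40° clockwise to the halfway mark, and still gripped at 35 N; I handed the job in at about 13 s, but `close_job()` gave no verdict.

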